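# Shut a pot lid away in the slant-front ware box

### The arm

A 6-joint arm with a two-finger parallel gripper is mounted at the origin on the work surface. World frame = base frame: x ahead of the robot, y to its left, z up, the work surface at z = 0. Lengths are in m, angles in rad, forces in N, time in s.
With the tool pointing down it reaches from about 0.25 to 0.775 m from the base axis. Payload 4 kg.
Tool frame: the origin (TCP) lies between the finger pads; the fingertips stand 11 mm ahead of it and the grasp point (between the pads) lies 8 mm behind it (robot.tip_extent is the z of the fingertips in the tool frame, in m); z points along the fingers, y is the line along which they close (so a half turn about z gives the same grasp; the last joint's range is limited). The gripper opens to 94 mm and grips with 3 to 60 N. Pads are 16 mm wide; open, the fingers measure 119 mm over their backs; the gripper's body (75 mm by 177 mm) begins 78 mm behind the grasp point.
Start: joints at [-1.379, 0.087, 1.371, -0, 1.684, -0.103], TCP at [0.16, -0.526, 0.217] pointing down, gripper open.
Joint ranges: [-3.1, 3.1], [-0.76, 2.03], [0.27, 2.55], [-1.08, 4.22], [0.17, 2.65], [-2.57, 2.57]. Speed limits (rad/s): [2.79, 2.79, 3.14, 3.14, 3.14, 3.14].

### API

Orientations are given as [roll, pitch, yaw] about the fixed x, y, z axes, in that order (R = Rz(yaw) Ry(pitch) Rx(roll)).
In Python, from bench import robot, imaging gives the robot as it stands.
- The arm moves only by the shell command python3 -m pendant 'ROWS'. ROWS is JSON, a list of rows, each a list of 7 numbers: the shift along the world's x, y, z in cm, then the turn, a rotation vector about the world's x, y, z in degrees, then the opening, from 0 (shut) to 1 (fully open). In form: [[dx, dy, dz, ax, ay, az, jaw], ...]. A call has 1 to 8 rows; each row shifts and turns the commanded pose from where the row before left it; what a row does not reach is not made up. A row lasts 1/10 s, in which the tool goes at most 50 mm and 8.59 degrees, less where a joint would pass 70% of its speed; a pose out of reach is approached as far as the arm can. A call is refused whole if a number of a shift passes 5 or a number of a turn 8.59, either way. A call with a gripper value outside its range is refused whole. The fingers move at their own pace and stop on an object; the grip force is fixed at half the most. Time passes only in rows, so rows that do not move let the fingers close. It gives the time, the measured TCP pose, the force, the opening and the grip force at its end, in the units of the state.
- robot.get_obs(): the state, without advancing time (a new reading comes with each control period).
- imaging.snapshot(name): name is "scene" or "top" or "wrist"; returns the picture (400x640x3 uint8, red, green, blue); there is no depth.
- imaging.camera_params(name): a dict with "camera_matrix" (3x3 intrinsics, pixels), "R" (3x3) and "t" (3): a world point X has camera coordinates R X + t. Camera axes: x right, y down, z forward; pixel columns grow to the right and rows downward; lengths in m; the calibration is good to about 2 mm. The wrist camera is an equidistant fisheye: a pixel r from the principal point sees the ray r / f radians off the axis. A picture is of the moment at which its call begins: read the wrist's pose just before it. camera_params takes no time and is no camera call; for the wrist camera it gives the pose at the moment of the call.
- robot.close_job(): hands the job in; it is judged then, once.
The state is a dict: "time": time; "joint_positions": joint angles; "qvel": joint speeds; "joint_torque": joint torques, N m; "tool_pos": TCP position; "ee_rot": TCP orientation; "wrist_force": force on the tool from outside, world axes, zero at the start; "wrist_torque": the same for the moment, N m; "width": finger opening in m; "finger_force": force on a finger pad.
Only numpy, scipy, OpenCV 4.12 (cv2) and the standard library are available. Lean on these libraries where they do the work, as an engineer would, in place of code of your own. Each camera call takes 0.05 s, during which the arm holds its last target. There are 200 camera calls.

### The job

Put the loose stoneware pot lid away in the wooden ware box: lower the box's sloping front door by its steel bar until it lies fully open, then set the lid down gently, knob up, on the floor inside, well back so the door clears it. Raise the door until it is fully shut, then swing the steel strap latch down over the staple until it lies flat on the door. Keep control of the door, so that it neither drops open nor slams shut, and leave the other things on the bench as they are.

Things in the scene. Friction and masses are not known exactly. Their poses are not given: they have to be found in the camera images.
- ware_box: Fixed wooden box like a slant-front bread bin, 190 deep (x), 300 wide (y), 160 high. Origin on the table below the middle of the door's hinge line, at the foot of the front; x points into the box, away from the robot, y to its left, z up. The roof covers only x 130 to 190 (top z 160, underside 148); the whole slope in front of it is the door.
- door_hinge (a point): Middle of the door's hinge line (along the box's y), box frame (0, 0, 45 mm).
- door (a joint): Door angle about its bottom hinge, rad: 0 shut (leaning 45 degrees back), 0.79 upright, 2.356 fully open (level, inner face up, pointing to the robot). Panel 12 thick, 296 wide, from 12 to 165 mm from the hinge, 0.35 kg; on either side of upright it falls by its own weight unless held.
- door_bar (a point): Middle of the door's round steel pull bar, 12 thick, 110 long (along the box's y), 200 mm from the hinge in the door's plane, on a leg at each end; 29 mm free gap between bar and panel edge. Shut: box frame (141, 0, 186 mm), 26 above the roof; open: (-200, 0, 45 mm). Can be pinched from above, fingers before and behind it, all the way.
- latch (a joint): Angle of the steel strap latch, rad: 0 closed (lying flat along the sloping door over the staple), 0.79 level and pointing to the robot, 1.57 pointing up and forward, 2.2 its stop. It has a stiff pivot and stays where it is left. Starts raised.
- latch_pivot (a point): The latch's pivot, on the roof's front edge at the box's left, box frame (108, 118, 171 mm); its axis is along the box's y.
- latch_tip (a point): Free end of the latch's slotted steel strap: 23 wide, 4 thick, 81 long; this point is 78 mm from the pivot along the strap. Closed: box frame (53, 118, 116 mm).
- box_floor (a point): Point on the box's inner floor, box frame (100, 0, 50 mm). The floor is the top of a solid base, z 50 mm. Inner width 276 between side walls 12 thick that end at the door's slope; the back wall's inner face is at x 175 mm. The roof overhangs the back part, so a wide thing is lowered in front of the roof and slid back under it.
- pot_lid: Loose white stoneware lid, round, 90 across, 57 high, 0.25 kg: 12 mm straight rim, dome rising to 29, on it a round knob 26 across from z 38 to 54. Origin at the centre of its underside, z up through the knob. It stands clear of the shut door and the back wall when its centre is at x 85 to 125 mm in the box's frame.
- tumbler: Bystander: white cup without handle, 80 across, 110 high, origin under its centre.
- bowl: Bystander: terracotta bowl, 120 across, 60 high, origin under its centre.
- glaze_brush: Bystander: brush 200 long, lying on the table.
Not all that is in view belongs to the job. Leave any purple or yellow look-alike of the pot_lid alone.

How it is judged:
By the outcome, as a careful person would: the job done as asked, in the order asked, and still so for the second after the job is handed in, with the robot touching nothing.
It also fails if it takes over 72 s, if anything falls off the work surface, if the arm or the gripper's body presses on something with over 40 N, if the wrist force passes 120 N, or if a joint passes its speed limit or range.

## Working session

There is one attempt and no reset: what is moved stays moved. The work goes in short steps, Python scripts to look and compute and a shell command to move; the robot and the scene stay as the last step left them, time stands still between calls to the robot, and variables do not carry over. Pictures are saved under pics/ and viewed, at most 10 in all, crops included, and the job is handed in when it is done.

```bash
mkdir -p pics; ls; python3 - <<'E'
from bench import robot, imaging
import cv2, numpy as np
for n in ("scene","top"):
    im=imaging.snapshot(n); cv2.imwrite(f"pics/{n}0.png",im[:,:,::-1])
    p=imaging.camera_params(n); print(n,p)
print(robot.get_obs())
E
```

```text
pics
scene {'camera_matrix': array([[503.46839403,   0.        , 319.89383031],
       [  0.        , 503.46839403, 195.98471255],
       [  0.        ,   0.        ,   1.        ]]), 'R': array([[-0.45911698,  0.88832034, -0.00992798],
       [ 0.72464971,  0.36801446, -0.58262179],
       [-0.51390115, -0.27468587, -0.81268277]]), 't': array([ 0.29960709, -0.30285908,  2.09661217])}
top {'camera_matrix': array([[387.56593793,   0.        , 319.27878309],
       [  0.        , 387.56593793, 200.45384086],
       [  0.        ,   0.        ,   1.        ]]), 'R': array([[-0.00165837, -0.99963811, -0.02684969],
       [-0.99707844,  0.00370335, -0.07629459],
       [ 0.07636642,  0.02664472, -0.99672375]]), 't': array([-0.04513037,  0.54449085,  1.20566613])}
{'time': 0.1, 'joint_positions': array([-1.37909102e+00,  8.79001874e-02,  1.37210082e+00, -4.78570153e-06,
        1.68359454e+00, -1.03108687e-01]), 'qvel': array([ 7.54409821e-04, -8.57608820e-04, -2.65502597e-03,  1.66949355e-03,
        1.95850545e-03, -3.10028356e-05]), 'joint_torque': array([ 1.10915869e-03, -3.41253877e+01, -3.03302014e+01,  7.18779140e-02,
        3.04504589e-02, -1.05239501e-04]), 'tool_pos': array([ 0.15970813, -0.52580858,  0.21541193]), 'ee_rot': array([-3.13959991e+00, -2.01418564e-04,  2.94813257e-01]), 'wrist_force': array([ 0.28419877,  0.47932516, -0.02350346]), 'wrist_torque': array([-0.01193054, -0.00635711,  0.02069678]), 'finger_force': 0.0, 'width': 0.09438968738281878}
```

View pics/scene0.png

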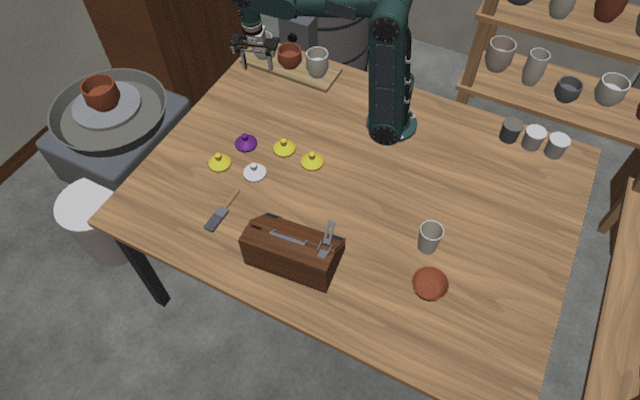

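View pics/top0.png

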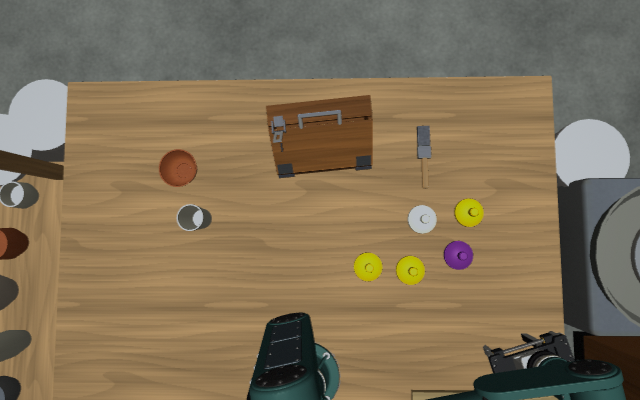

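The scene view shows the box at about (292,250), with the latch raised at (328,232). There are five lids. In the top view they are white (422,219), yellow (469,212), (368,267), (411,270), and purple (459,255). The white one fits the description, and I'll check it in an enlarged crop.

```bash
python3 - <<'E'
import cv2
im=cv2.imread("pics/top0.png")
cv2.imwrite("pics/crop0.png",cv2.resize(im[88:288,255:495],None,fx=3,fy=3,interpolation=cv2.INTER_CUBIC))
E
```

```text
(no output)
```

View pics/crop0.png

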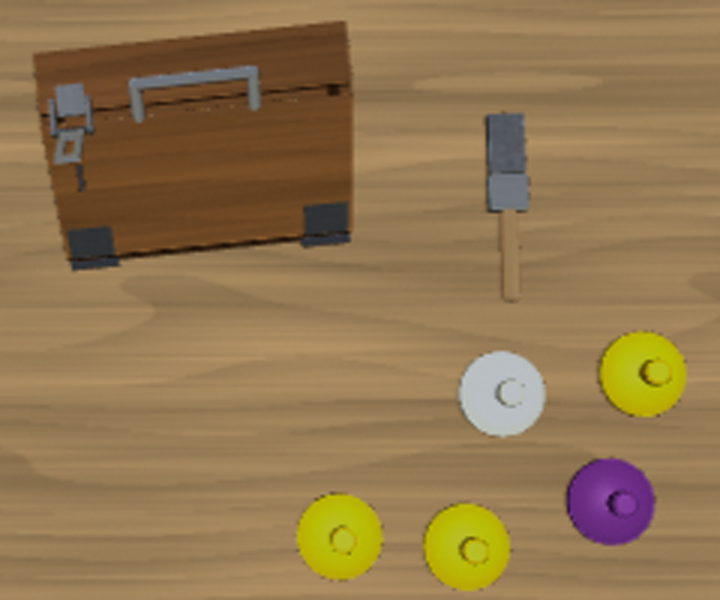

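```bash
cat > h.py <<'E'
import numpy as np, cv2
from bench import robot, imaging
from scipy.optimize import least_squares
P={n:imaging.camera_params(n) for n in("scene","top")}
def proj(n,X):
    p=P[n]; c=np.asarray(X)@p["R"].T+p["t"]; u=c@p["camera_matrix"].T; return u[...,:2]/u[...,2:]
def ray(n,uv,z):
    p=P[n]; d=p["R"].T@np.linalg.inv(p["camera_matrix"])@[uv[0],uv[1],1]; o=-p["R"].T@p["t"]; return o+d*(z-o[2])/d[2]
def b2w(q,X):
    c,s=np.cos(q[2]),np.sin(q[2]); X=np.asarray(X,float)
    return X@np.array([[c,-s,0],[s,c,0],[0,0,1]]).T+[q[0],q[1],0]
E
python3 - <<'E'
from h import *
cr=lambda u,v:((u+.5)/3-.5+255,(v+.5)/3-.5+88)
m=np.array([[.141,.055,.186],[.141,-.055,.186],[.19,.15,.16],[.19,-.15,.16]])
px=np.array([cr(133,83),cr(257,72),cr(34,55),cr(347,22)])
f=lambda q:(proj("top",b2w(q,m))-px).ravel()
r=least_squares(f,[.6,.05,0]); q=r.x; print(q,np.degrees(q[2]),r.fun.round(2))
for n,X in dict(bar=[.141,0,.186],open=[-.2,0,.045],hinge=[0,0,.045],tipc=[.053,.118,.116],piv=[.108,.118,.171]).items():
    w=b2w(q,X); print(n,w.round(4),"scene",proj("scene",w).round(1),"top",((proj("top",w)-[255,88])*3).round(0))
print("roof corners scene",proj("scene",b2w(q,m)).round(1))
for k,uv,z in(("rim",cr(502,394),.008),("knob",cr(511,392),.054),("yel",cr(643,374),.008),("y2",cr(340,537),.008),("y3",cr(467,547),.008),("pur",cr(610,502),.008)):
    w=ray("top",uv,z); print(k,w.round(4),proj("scene",w).round(1))
im=cv2.imread("pics/scene0.png")
cv2.imwrite("pics/crop1.png",cv2.resize(im[135:295,190:350],None,fx=3.7,fy=3.7,interpolation=cv2.INTER_CUBIC))
E
```

```text
[ 0.63245476 -0.06562378  0.095431  ] 5.4677937850941385 [ 0.9   0.7  -1.09  0.29  0.05 -0.57  0.15 -0.45]
bar [ 0.7728 -0.0522  0.186 ] scene [286.6 237.7] top [194.  78.]
open [ 0.4334 -0.0847  0.045 ] scene [326.7 183.5] top [230. 443.]
hinge [ 0.6325 -0.0656  0.045 ] scene [305.7 226.2] top [210. 251.]
tipc [0.674  0.0569 0.116 ] scene [332.  238.6] top [ 85. 199.]
piv [0.7287 0.0621 0.171 ] scene [325.9 243.7] top [ 73. 130.]
roof corners scene [[302.9 243.4]
 [270.5 232.2]
 [325.8 270.8]
 [237.4 239.4]]
rim [ 0.4853 -0.3709  0.008 ] [254.4 172.1]
knob [ 0.486  -0.3692  0.054 ] [253.3 164.8]
yel [ 0.506  -0.5186  0.008 ] [219.5 162.4]
y2 [ 0.336  -0.1991  0.008 ] [311.8 160.9]
y3 [ 0.3258 -0.3312  0.008 ] [283.8 147.7]
pur [ 0.3724 -0.4804  0.008 ] [246.  142.8]
```

View pics/crop1.png

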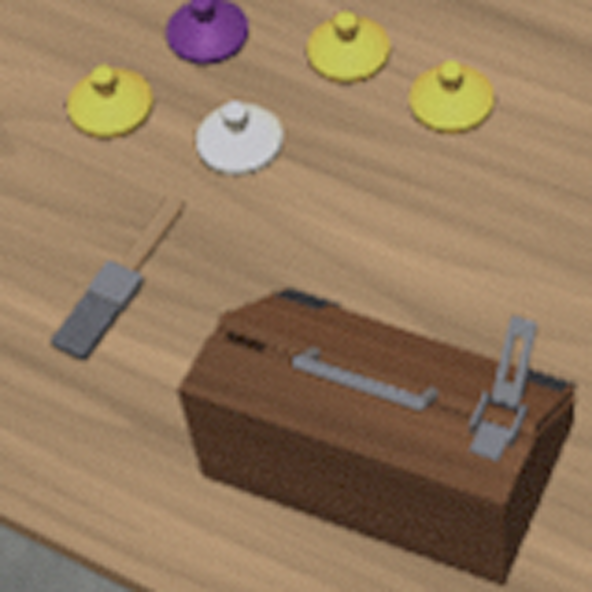

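The crop confirms the white lid with its knob up, at (238,138) in the crop. The box fit agrees with the scene view to within about 2 px. Next I move above the bar.

```bash
python3 -m pendant '[[3.4,2.6,1.2,0,0,4.4,1],[3.4,2.6,1.2,0,0,4.4,1],[3.4,2.6,1.2,0,0,4.4,1],[3.4,2.6,1.2,0,0,4.4,1],[3.4,2.6,1.2,0,0,4.4,1],[3.4,2.6,1.2,0,0,4.4,1],[3.4,2.6,1.2,0,0,4.4,1],[3.4,2.6,1.2,0,0,4.4,0.5]]'; python3 -m pendant '[[3.4,2.6,0,0.1,-1.2,4.4,0.3],[3.4,2.6,0,0.1,-1.2,4.4,0.3],[3.4,2.6,0,0.1,-1.2,4.4,0.3],[3.4,2.6,0,0.1,-1.2,4.4,0.3],[3.4,2.6,0,0.1,-1.2,4.4,0.3],[3.4,2.6,0,0.1,-1.2,4.4,0.3],[3.4,2.6,0,0.1,-1.2,4.4,0.3],[3.4,2.6,0,0.1,-1.2,4.4,0.3]]'
```

```text
time: 0.9
tool_pos: [0.4328, -0.3169, 0.3125]
ee_rot: [-3.141, 0.0, 0.912]
wrist_force: [0.7, -0.9, 0.4]
width: 0.0889
finger_force: 0.0
time: 1.7
tool_pos: [0.7049, -0.109, 0.3117]
ee_rot: [2.992, -0.07, 1.533]
wrist_force: [0.3, 0.1, 1.1]
width: 0.0286
finger_force: 0.0
```

```bash
python3 -m pendant '[[3.4,2.8,-1,0.1,-1.2,3.8,0.34],[3.4,2.9,-1,0.1,-1.2,3.8,0.34],[0,0,-2,0,0,0,0.34],[0,0,0,0,0,0,0.34]]'; python3 - <<'E'
from h import *
p=imaging.camera_params("wrist"); print(p); print(robot.get_obs()["tool_pos"],robot.get_obs()["ee_rot"])
im=imaging.snapshot("wrist"); cv2.imwrite("pics/w1.png",im[:,:,::-1])
q=[.63245,-.06562,.09543]
for X in ([.141,.055,.186],[.141,-.055,.186],[.19,.15,.16],[.19,-.15,.16]):
    c=p["R"]@b2w(q,X)+p["t"]; th=np.arctan2(np.hypot(c[0],c[1]),c[2]); K=p["camera_matrix"]
    print(X,(K[:2,2]+K[0,0]*th*c[:2]/np.hypot(c[0],c[1])).round(1))
E
```

```text
time: 2.1
tool_pos: [0.771, -0.0519, 0.2656]
ee_rot: [2.96, -0.075, 1.667]
wrist_force: [0.8, 0.1, -1.4]
width: 0.032
finger_force: 0.0
{'camera_matrix': array([[309.70691629,   0.        , 321.75653173],
       [  0.        , 309.70691629, 194.6996763 ],
       [  0.        ,   0.        ,   1.        ]]), 'R': array([[ 0.98032567,  0.0813137 ,  0.17986014],
       [ 0.05062111, -0.98430038,  0.16908656],
       [ 0.19078546, -0.15665517, -0.96905112]]), 't': array([-0.80009315, -0.10696155,  0.28179929])}
[ 0.77096169 -0.0519468   0.26561098] [ 2.95954192 -0.07465353  1.66664169]
[0.141, 0.055, 0.186] [304.5 146.1]
[0.141, -0.055, 0.186] [307.5 273.2]
[0.19, 0.15, 0.16] [352.2  45.2]
[0.19, -0.15, 0.16] [350.8 336. ]
```

View pics/w1.png

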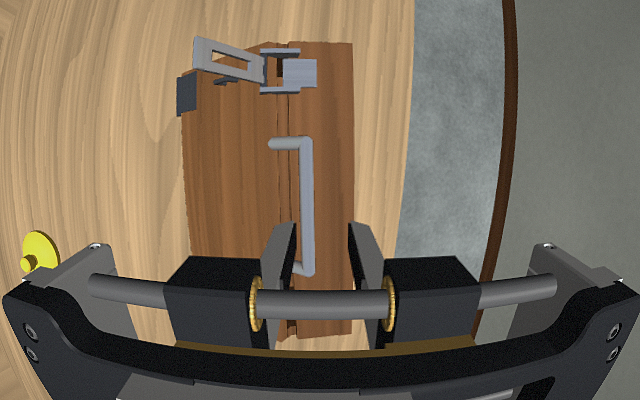

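The wrist view shows the bar from (306,142) to (307,272), within 2–4 px of the prediction and centred between the fingers. Descend and pinch it.

```bash
python3 -m pendant '[[0,0,-2,-4.2,-0.4,0,0.34],[0.1,0,-2,0,0,0,0.34],[0.1,0,-2,0,0,0,0.34],[0,0,-1,0,0,0,0.34],[0,0,-0.8,0,0,0,0.34],[0,0,0,0,0,0,0.34]]';python3 -m pendant '[[0,0,0,0,0,0,0.1],[0,0,0,0,0,0,0],[0,0,0,0,0,0,0],[0,0,0,0,0,0,0]]'
python3 - <<'E'
import numpy as np
c,s=np.cos(.0954),np.sin(.0954)
for a in range(45,181,5):
    if a>45:
        d=200*(np.cos(np.radians(a))-np.cos(np.radians(a-5))); z=200*(np.sin(np.radians(a))-np.sin(np.radians(a-5)))
        print(a,(np.array([d*c,d*s,z])/10).round(2))
E
```

```text
time: 2.75
tool_pos: [0.7734, -0.0539, 0.1942]
ee_rot: [2.95, 0.001, 1.665]
wrist_force: [-0.1, 0.0, -0.5]
width: 0.0323
finger_force: 0.0
time: 3.15
tool_pos: [0.7712, -0.0539, 0.1955]
ee_rot: [2.955, 0.002, 1.665]
wrist_force: [-8.3, -0.5, 2.8]
width: 0.011
finger_force: 30.0
50 [-1.28 -0.12  1.18]
55 [-1.38 -0.13  1.06]
60 [-1.46 -0.14  0.94]
65 [-1.54 -0.15  0.81]
70 [-1.6  -0.15  0.67]
75 [-1.66 -0.16  0.52]
80 [-1.7  -0.16  0.38]
85 [-1.72 -0.16  0.23]
90 [-1.74 -0.17  0.08]
95 [-1.74 -0.17 -0.08]
100 [-1.72 -0.16 -0.23]
105 [-1.7  -0.16 -0.38]
110 [-1.66 -0.16 -0.52]
115 [-1.6  -0.15 -0.67]
120 [-1.54 -0.15 -0.81]
125 [-1.46 -0.14 -0.94]
130 [-1.38 -0.13 -1.06]
135 [-1.28 -0.12 -1.18]
140 [-1.17 -0.11 -1.29]
145 [-1.06 -0.1  -1.38]
150 [-0.93 -0.09 -1.47]
155 [-0.8  -0.08 -1.55]
160 [-0.66 -0.06 -1.61]
165 [-0.52 -0.05 -1.66]
170 [-0.38 -0.04 -1.7 ]
175 [-0.23 -0.02 -1.73]
180 [-0.08 -0.01 -1.74]
```

The grasp is about 9 mm too shallow because the reach is limited. I open, tilt more and go lower.

```bash
python3 -m pendant '[[0,0,0,0,0,0,0.3],[0,0,0,0,0,0,0.3],[0.1,0,-0.3,0.5,-5,0,0.3],[0,0,-0.3,0.2,-2,0,0.3],[0,0,0,0,0,0,0.3],[0,0,0,0,0,0,0.3]]'
```

```text
time: 3.75
tool_pos: [0.7751, -0.0533, 0.1891]
ee_rot: [2.826, 0.001, 1.666]
wrist_force: [0.9, -0.1, -0.6]
width: 0.0281
finger_force: 0.0
```

```bash
python3 -m pendant '[[-0.1,0,-0.5,0,0,0,0.3],[0,0,0,0,0,0,0.3],[0,0,0,0,0,0,0],[0,0,0,0,0,0,0],[0,0,0,0,0,0,0],[0,0,0,0,0,0,0]]'
```

```text
time: 4.35
tool_pos: [0.7738, -0.0533, 0.1835]
ee_rot: [2.827, 0.001, 1.666]
wrist_force: [0.5, -0.9, -0.2]
width: 0.011
finger_force: 30.0
```

```bash
python3 -m pendant '[[-0.64,-0.06,0.59,0,0,0,0],[-0.64,-0.06,0.59,0,0,0,0],[-0.69,-0.06,0.53,0,0,0,0],[-0.69,-0.06,0.53,0,0,0,0],[-0.73,-0.07,0.47,0,0.3,0,0],[-0.73,-0.07,0.47,0,0.3,0,0],[-0.77,-0.07,0.4,0,0.4,0,0],[-0.77,-0.07,0.4,0,0.4,0,0]]'
python3 -m pendant '[[-0.8,-0.08,0.34,0,0.4,0,0],[-0.8,-0.08,0.33,0,0.4,0,0],[-0.83,-0.08,0.26,0,0.4,0,0],[-0.83,-0.08,0.26,0,0.4,0,0],[-0.85,-0.08,0.19,0,0.4,0,0],[-0.85,-0.08,0.19,0,0.4,0,0],[-0.86,-0.08,0.12,0,0.4,0,0],[-0.86,-0.08,0.11,0,0.4,0,0]]'
```

```text
time: 5.15
tool_pos: [0.7171, -0.0587, 0.2248]
ee_rot: [2.849, -0.001, 1.666]
wrist_force: [3.1, -1.2, 1.8]
width: 0.0112
finger_force: 30.0
time: 5.95
tool_pos: [0.6502, -0.065, 0.2433]
ee_rot: [2.904, -0.006, 1.666]
wrist_force: [2.0, 0.1, 6.2]
width: 0.0109
finger_force: 30.0
```

```bash
python3 -m pendant '[[-0.87,-0.08,0.04,0,0.4,0,0],[-0.87,-0.08,0.04,0,0.4,0,0],[-0.87,-0.08,-0.04,0,0.4,0,0],[-0.87,-0.08,-0.04,0,0.4,0,0],[-0.86,-0.08,-0.11,0,0.4,0,0],[-0.86,-0.08,-0.12,0,0.4,0,0],[-0.85,-0.08,-0.19,0,0.4,0,0],[-0.85,-0.08,-0.19,0,0.4,0,0]]'
python3 -m pendant '[[-0.83,-0.08,-0.26,0,0.4,0,0],[-0.83,-0.08,-0.26,0,0.4,0,0],[-0.8,-0.08,-0.33,0,0.4,0,0],[-0.8,-0.08,-0.34,0,0.4,0,0],[-0.77,-0.07,-0.4,0,0.4,0,0],[-0.77,-0.07,-0.41,0,0.4,0,0],[-0.73,-0.07,-0.47,0,0.4,0,0],[-0.73,-0.07,-0.47,0,0.4,0,0]]'
python3 -m pendant '[[-0.69,-0.06,-0.53,0,0.4,0,0],[-0.69,-0.06,-0.53,0,0.4,0,0],[-0.64,-0.06,-0.59,0,0.4,0,0],[-0.64,-0.06,-0.59,0,0.4,0,0],[-0.59,-0.06,-0.64,0,0.4,0,0],[-0.58,-0.05,-0.65,0,0.4,0,0],[-0.53,-0.05,-0.69,0,0.4,0,0],[-0.53,-0.05,-0.69,0,0.4,0,0]]'
```

```text
time: 6.75
tool_pos: [0.5803, -0.0717, 0.2347]
ee_rot: [2.964, -0.012, 1.665]
wrist_force: [0.1, -1.6, 3.5]
width: 0.0106
finger_force: 30.0
time: 7.55
tool_pos: [0.518, -0.0769, 0.2052]
ee_rot: [3.019, -0.018, 1.664]
wrist_force: [0.8, 0.2, -0.3]
width: 0.0112
finger_force: 30.0
time: 8.35
tool_pos: [0.4694, -0.0814, 0.1559]
ee_rot: [3.074, -0.023, 1.663]
wrist_force: [0.1, 3.4, -1.4]
width: 0.0112
finger_force: 30.0
```

```bash
python3 -m pendant '[[-0.47,-0.05,-0.73,0,0.4,0,0],[-0.46,-0.04,-0.74,0,0.4,0,0],[-0.4,-0.04,-0.77,0,0.4,0,0],[-0.4,-0.04,-0.78,0,0.4,0,0],[-0.33,-0.03,-0.8,0,0.3,0,0],[-0.33,-0.03,-0.81,0,0.3,0,0],[-0.26,-0.03,-0.83,0,0.3,0,0],[-0.26,-0.02,-0.83,0,0.3,0,0]]'
python3 -m pendant '[[-0.19,-0.02,-0.85,0,0,0,0],[-0.19,-0.02,-0.85,0,0,0,0],[-0.12,-0.01,-0.86,0,0,0,0],[-0.11,-0.01,-0.87,0,0,0,0],[-0.04,0,-0.5,0,0,0,0],[-0.04,0,-0.5,0,0,0,0],[0,0,-0.3,0,0,0,0],[0,0,0,0,0,0,0]]'
```

```text
time: 9.15
tool_pos: [0.4402, -0.0844, 0.0929]
ee_rot: [3.123, -0.028, 1.662]
wrist_force: [-1.0, 5.9, 0.8]
width: 0.0113
finger_force: 30.0
time: 9.95
tool_pos: [0.4331, -0.0851, 0.0458]
ee_rot: [3.124, -0.027, 1.662]
wrist_force: [-2.4, 4.8, -1.1]
width: 0.0111
finger_force: 30.0
```

```bash
python3 -m pendant '[[0,0,-0.2,0,0,0,0],[0,0,-0.2,0,0,0,0],[0,0,0,0,0,0,0]]'
```

```text
time: 10.25
tool_pos: [0.433, -0.0851, 0.0421]
ee_rot: [3.124, -0.027, 1.662]
wrist_force: [-3.3, 4.4, -2.3]
width: 0.0111
finger_force: 30.0
```

```bash
python3 -m pendant '[[0,0,-0.2,0,0,0,0],[0,0,0,0,0,0,0]]';  python3 -m pendant '[[0,0,-0.2,0,0,0,0],[0,0,0,0,0,0,0]]'
```

```text
time: 10.45
tool_pos: [0.433, -0.0851, 0.0401]
ee_rot: [3.124, -0.027, 1.662]
wrist_force: [-3.3, 3.9, -1.5]
width: 0.0111
finger_force: 30.0
time: 10.65
tool_pos: [0.433, -0.0851, 0.0381]
ee_rot: [3.124, -0.027, 1.662]
wrist_force: [-3.6, 4.8, -1.1]
width: 0.0112
finger_force: 30.0
```

```bash
python3 -m pendant '[[0,0,-0.3,0,0,0,0],[0,0,0,0,0,0,0]]';  python3 -m pendant '[[0,0,-0.3,0,0,0,0],[0,0,0,0,0,0,0]]'; python3 - <<'E'
from h import *
im=imaging.snapshot("scene"); t=imaging.snapshot("top")
a=cv2.resize(im[130:290,190:350],(400,400),interpolation=cv2.INTER_CUBIC);b=cv2.resize(t[70:270,230:430],(400,400),interpolation=cv2.INTER_CUBIC)
cv2.imwrite("pics/open.png",np.hstack([a,b])[:,:,::-1])
E
```

```text
time: 10.85
tool_pos: [0.433, -0.0852, 0.0378]
ee_rot: [3.124, -0.027, 1.662]
wrist_force: [-10.1, 5.2, 13.3]
width: 0.011
finger_force: 30.0
time: 11.05
tool_pos: [0.4331, -0.0852, 0.0374]
ee_rot: [3.125, -0.027, 1.663]
wrist_force: [-16.0, 7.3, 28.5]
width: 0.0108
finger_force: 30.0
```

View pics/open.png

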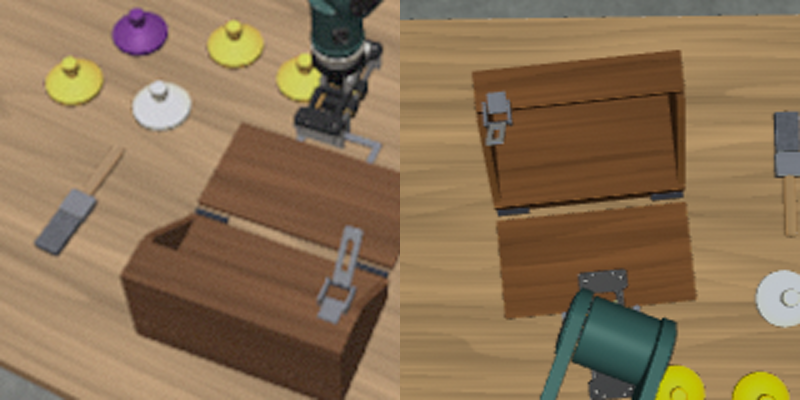

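The left half shows the door level at the front, at its stop. The box interior is empty and the bystanders have not moved. Release, lift, and go over the lid.

```bash
python3 -m pendant '[[0,0,0.5,0,0,0,0],[0,0,0,0,0,0,0.28],[0,0,0,0,0,0,0.28],[0,0,0,0,0,0,0.28],[0,0,2,0,0,0,0.28],[0,0,4,0,0,0,0.28],[0,0,4,-1.5,0.9,0,0.5],[0,0,4,0,0,0,0.6]]'; python3 -m pendant '[[0.5,-2.8,0,0,0,-8.2,0.6],[0.5,-2.8,0,0,0,-8.2,0.6],[0.5,-2.8,0,0,0,-8.2,0.6],[0.5,-2.8,0,0,0,-8.2,0.6],[0.5,-2.8,0,0,0,-8.2,0.6],[0.5,-2.8,0,0,0,-8.2,0.6],[0.5,-2.8,0,0,0,-8.2,0.6],[0.5,-2.8,0,0,0,-8.2,0.6]]'; python3 -m pendant '[[0.5,-2.8,0,0,0,-8.2,0.6],[0.5,-2.8,0,0,0,-8.2,0.6],[0.3,-0.4,-2,0,0,-7.8,0.6],[0,0,-2,0,0,0,0.6],[0,0,0,0,0,0,0.6]]'
```

```text
time: 11.95
tool_pos: [0.4342, -0.0855, 0.179]
ee_rot: [3.14, -0.001, 1.662]
wrist_force: [0.0, 0.8, -0.2]
width: 0.0386
finger_force: 0.0
time: 12.75
tool_pos: [0.4741, -0.3112, 0.1774]
ee_rot: [3.139, -0.002, 0.51]
wrist_force: [0.7, 0.5, 0.1]
width: 0.0565
finger_force: 0.0
time: 13.25
tool_pos: [0.4853, -0.3689, 0.1334]
ee_rot: [-3.139, 0.003, 0.093]
wrist_force: [-0.1, 0.4, 0.1]
width: 0.0563
finger_force: 0.0
```

```bash
python3 -m pendant '[[0,0,-3,0,0,0,0.6],[0,0,-3,0,0,0,0.6],[0,0,-2,0,0,0,0.45],[0,0,-0.8,0,0,0,0.45],[0,0,0,0,0,0,0.45]]'; python3 -m pendant '[[0,0,0,0,0,0,0.25],[0,0,0,0,0,0,0.2],[0,0,0,0,0,0,0.2],[0,0,0,0,0,0,0]]'
```

```text
time: 13.75
tool_pos: [0.4866, -0.369, 0.049]
ee_rot: [3.141, -0.001, 0.095]
wrist_force: [0.4, -0.3, 0.3]
width: 0.0429
finger_force: 0.0
time: 14.15
tool_pos: [0.4878, -0.3693, 0.0515]
ee_rot: [3.139, -0.004, 0.094]
wrist_force: [-0.8, 2.0, 6.0]
width: 0.0251
finger_force: 30.0
```

```bash
python3 -m pendant '[[0,0,0,0,0,0,0],[0,0,0,0,0,0,0],[0,0,0.5,0,0,0,0],[0,0,1,0,0,0,0],[0,0,2,0,0,0,0],[0,0,2,0,0,0,0],[0,0,0,0,0,0,0]]'
```

```text
time: 14.85
tool_pos: [0.4884, -0.3709, 0.1082]
ee_rot: [3.135, -0.007, 0.094]
wrist_force: [1.4, 0.1, -2.0]
width: 0.0252
finger_force: 30.0
```

The lid is held. Carry it over the box.

```bash
python3 -m pendant '[[1.8,1.8,3,0,0,0,0],[2.2,2.8,3,0,0,0,0],[2.2,3,2,0,0,0,0],[2.2,3,2,0,0,0,0],[2.3,3,2,0,0,0,0],[2.3,3,2,0,0,0,0],[2.3,3,0,0,0,0,0],[2.3,3,0,0,0,0,0]]';python3 -m pendant '[[2,2.8,0,0,0,0,0],[1.5,2.2,0,0,0,0,0],[0.9,1.2,0,0,0,0,0],[0,0,0,0,0,0,0],[0,0,0,0,0,0,0]]'
python3 - <<'E'
from h import *
o=robot.get_obs();p=imaging.camera_params("wrist")
im=imaging.snapshot("wrist"); s=imaging.snapshot("scene")
cv2.imwrite("pics/w2.png",np.hstack([cv2.resize(im,(480,300)),cv2.resize(s[170:290,230:358],(320,300),interpolation=cv2.INTER_CUBIC)])[:,:,::-1]); print(o["tool_pos"],o["wrist_force"])
E
```

```text
time: 15.65
tool_pos: [0.6638, -0.1421, 0.2443]
ee_rot: [3.139, -0.002, 0.094]
wrist_force: [-0.2, -0.4, -3.2]
width: 0.0252
finger_force: 30.0
time: 16.15
tool_pos: [0.7064, -0.0822, 0.2437]
ee_rot: [3.139, -0.0, 0.094]
wrist_force: [-0.5, -0.4, -2.7]
width: 0.0248
finger_force: 30.0
[ 0.70643324 -0.0821551   0.24366345] [-0.54748776 -0.37921625 -2.71224039]
```

View pics/w2.png

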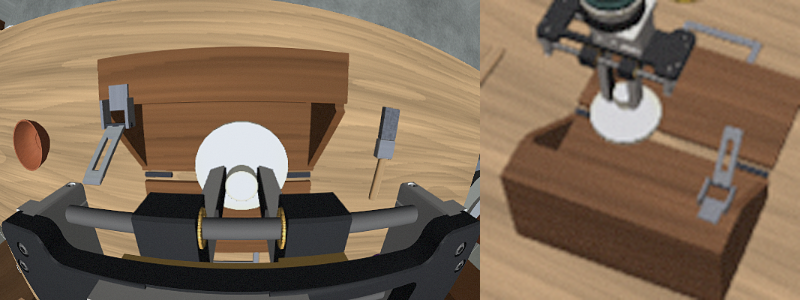

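The lid is held knob up and level, over the opening in front of the roof (box x≈72). Lower it.

```bash
python3 -m pendant '[[0,0,-2,0,0,0,0],[0,0,-2.5,0,0,0,0],[0,0,-2.5,0,0,0,0],[0,0,-2.5,0,0,0,0],[0,0,-2,0,0,0,0],[0,0,-1,0,0,0,0],[0,0,-0.5,0,0,0,0],[0,0,0,0,0,0,0]]';python3 -m pendant '[[0,0,-0.3,0,0,0,0],[0,0,0,0,0,0,0]]'
```

```text
time: 17.05
tool_pos: [0.7067, -0.0819, 0.1146]
ee_rot: [3.14, -0.002, 0.093]
wrist_force: [-0.8, 0.9, -3.0]
width: 0.025
finger_force: 30.0
time: 17.25
tool_pos: [0.7074, -0.0814, 0.1127]
ee_rot: [3.139, -0.004, 0.094]
wrist_force: [0.4, 0.6, -3.2]
width: 0.0252
finger_force: 30.0
```

```bash
python3 -m pendant '[[0.7,0.1,0,0,0,0,0],[0.8,0.1,0,0,0,0,0],[0.8,0.1,0,0,0,0,0],[0.7,0,0,0,0,0,0],[0,0,-0.5,0,0,0,0],[0,0,0,0,0,0,0]]';python3 -m pendant '[[0,0,-0.2,0,0,0,0],[0,0,-0.1,0,0,0,0],[0,0,0,0,0,0,0]]'
```

```text
time: 17.85
tool_pos: [0.7365, -0.078, 0.1048]
ee_rot: [3.141, 0.0, 0.094]
wrist_force: [-0.1, -0.1, -3.2]
width: 0.0252
finger_force: 30.0
time: 18.15
tool_pos: [0.7366, -0.0782, 0.1033]
ee_rot: [3.14, -0.002, 0.094]
wrist_force: [-0.8, -0.2, -2.1]
width: 0.0252
finger_force: 30.0
```

```bash
python3 -m pendant '[[0,0,-0.1,0,0,0,0],[0,0,-0.1,0,0,0,0],[0,0,0,0,0,0,0]]';python3 -m pendant '[[0,0,-0.1,0,0,0,0],[0,0,-0.1,0,0,0,0],[0,0,0,0,0,0,0]]'
```

```text
time: 18.45
tool_pos: [0.7369, -0.0783, 0.1017]
ee_rot: [3.14, -0.002, 0.094]
wrist_force: [-0.8, -0.6, -1.9]
width: 0.0253
finger_force: 30.0
time: 18.75
tool_pos: [0.7369, -0.0783, 0.1016]
ee_rot: [3.139, -0.003, 0.094]
wrist_force: [-3.9, -0.2, 5.6]
width: 0.025
finger_force: 30.0
```

```bash
python3 -m pendant '[[0,0,0.2,0,0,0,0.3],[0,0,0,0,0,0,0.45],[0,0,0,0,0,0,0.45],[0,0,1,0,0,0,0.45],[0,0,3,0,0,0,0.45],[0,0,4,0,0,0,0.45],[0,0,4,0,0,0,0.45],[0,0,4,0,0,0,0.45]]';python3 -m pendant '[[-1.5,0,0,0,0,8.2,0.28],[-2.9,-0.1,0,0,0,8.2,0.28],[-2.9,-0.1,0,0,0,8.2,0.28],[-2.9,-0.1,0,0,0,8.2,0.28],[-2.9,-0.1,0,0,0,8.2,0.28],[-2.9,-0.1,0,0,0,8.2,0.28],[-2.9,-0.1,0,0,0,8.2,0.28],[-2.9,-0.1,0,0,0,8.2,0.28]]';python3 -m pendant '[[-2.9,-0.1,-3,0,0,8.2,0.28],[-2.9,0,-4,0,0,8.2,0.28],[-2.7,0,-4,0,0,7.8,0.28],[0,0,0,0,0,0,0.28]]'
python3 - <<'E'
from h import *
o=robot.get_obs(); print(o["tool_pos"],o["ee_rot"])
im=imaging.snapshot("wrist"); t=imaging.snapshot("top")
cv2.imwrite("pics/w3.png",np.hstack([cv2.resize(im,(480,300)),cv2.resize(t[85:235,250:410],(320,300),interpolation=cv2.INTER_CUBIC)])[:,:,::-1])
E
```

```text
time: 19.55
tool_pos: [0.7368, -0.0781, 0.2638]
ee_rot: [3.14, -0.003, 0.094]
wrist_force: [1.1, -0.0, -0.1]
width: 0.0421
finger_force: 0.0
time: 20.35
tool_pos: [0.5178, -0.0852, 0.2623]
ee_rot: [3.139, -0.002, 1.245]
wrist_force: [-0.4, -0.4, 0.5]
width: 0.0263
finger_force: 0.0
time: 20.75
tool_pos: [0.4223, -0.0828, 0.1398]
ee_rot: [-3.119, -0.012, 1.661]
wrist_force: [-0.2, 0.6, -1.4]
width: 0.0263
finger_force: 0.0
[ 0.4223345  -0.08277682  0.13979223] [-3.11927832 -0.01244433  1.6605658 ]
```

View pics/w3.png

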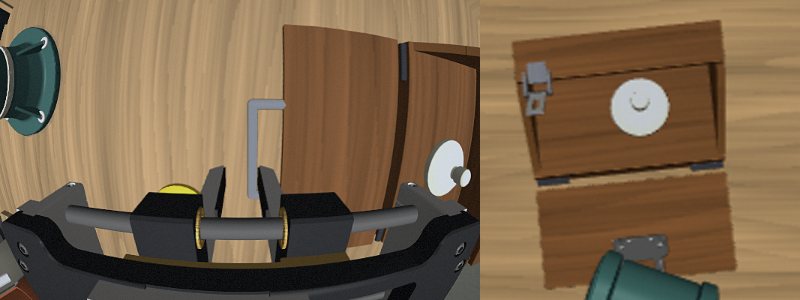

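```bash
python3 - <<'E'
from h import *
w=ray("top",(330,138.3),.06)-[.63245,-.0656,0]; c,s=np.cos(.0954),np.sin(.0954); print(c*w[0]+s*w[1],-s*w[0]+c*w[1])
E
python3 -m pendant '[[1.1,-0.2,-2,0.1,-1.3,0,0.28],[0,0,-3,0,0,0,0.28],[0,0,-3,0,0,0,0.28],[0,0,-2,0,0,0,0.28],[0,0,0,0,0,0,0.28]]'
```

```text
0.09976713015124598 -0.025195209783585998
time: 21.35
tool_pos: [0.4524, -0.0903, 0.0609]
ee_rot: [3.105, 0.003, 1.66]
wrist_force: [-6.3, 2.4, 15.8]
width: 0.0264
finger_force: 9.2
```

The lid sits at box x≈100 mm, as it should. The tool overshot in x by about 2 cm, so I lift and correct.

```bash
python3 -m pendant '[[0,0,3,0,0,0,0.28],[0,0,2,0,0,0,0.28],[-1.2,0.2,0,0,0,0,0.28],[0,0,0,0,0,0,0.28],[0,0,0,0,0,0,0.28]]'
```

```text
time: 21.85
tool_pos: [0.4338, -0.0864, 0.1021]
ee_rot: [3.116, -0.001, 1.661]
wrist_force: [-0.0, -0.1, -0.2]
width: 0.0259
finger_force: 0.0
```

```bash
python3 -m pendant '[[0,0,-2,0,0,0,0.28],[0,0,-2,0,0,0,0.28],[0,0,-1.5,0,0,0,0.28],[0,0,0,0,0,0,0.28],[0,0,0,0,0,0,0.28]]'
```

```text
time: 22.35
tool_pos: [0.4327, -0.0861, 0.046]
ee_rot: [3.118, -0.002, 1.661]
wrist_force: [0.3, -0.5, -0.1]
width: 0.0261
finger_force: 0.0
```

```bash
python3 -m pendant '[[0,0,-0.4,0,0,0,0.28],[0,0,0,0,0,0,0.28],[0,0,0,0,0,0,0],[0,0,0,0,0,0,0],[0,0,0,0,0,0,0],[0,0,0,0,0,0,0]]'
```

```text
time: 22.95
tool_pos: [0.433, -0.0863, 0.0429]
ee_rot: [3.117, -0.001, 1.662]
wrist_force: [-0.7, -0.5, 2.2]
width: 0.0109
finger_force: 30.0
```

```bash
python3 -m pendant '[[0.04,0,0.87,0,0,0,0],[0.04,0,0.87,0,0,0,0],[0.11,0.01,0.87,0,0,0,0],[0.12,0.01,0.86,0,0,0,0],[0.19,0.02,0.85,0,-0.4,0,0],[0.19,0.02,0.85,0,-0.4,0,0],[0.26,0.02,0.83,0,-0.4,0,0],[0.26,0.03,0.83,0,-0.4,0,0]]'
python3 -m pendant '[[0.33,0.03,0.81,0,-0.4,0,0],[0.33,0.03,0.8,0,-0.4,0,0],[0.4,0.04,0.78,0,-0.4,0,0],[0.4,0.04,0.77,0,-0.4,0,0],[0.46,0.04,0.74,0,-0.4,0,0],[0.47,0.05,0.73,0,-0.4,0,0],[0.53,0.05,0.69,0,-0.4,0,0],[0.53,0.05,0.69,0,-0.4,0,0]]'
python3 -m pendant '[[0.58,0.05,0.65,0,-0.4,0,0],[0.59,0.06,0.64,0,-0.4,0,0],[0.64,0.06,0.59,0,-0.4,0,0],[0.64,0.06,0.59,0,-0.4,0,0],[0.69,0.06,0.53,0,-0.4,0,0],[0.69,0.06,0.53,0,-0.4,0,0],[0.73,0.07,0.47,0,-0.4,0,0],[0.73,0.07,0.47,0,-0.4,0,0]]'
```

```text
time: 23.75
tool_pos: [0.4443, -0.0852, 0.1112]
ee_rot: [3.091, 0.001, 1.662]
wrist_force: [-1.6, -2.7, -2.5]
width: 0.0112
finger_force: 30.0
time: 24.55
tool_pos: [0.4766, -0.0821, 0.172]
ee_rot: [3.041, 0.006, 1.661]
wrist_force: [-11.8, -2.1, 6.4]
width: 0.0113
finger_force: 30.0
time: 25.35
tool_pos: [0.5325, -0.0768, 0.2191]
ee_rot: [2.976, 0.012, 1.661]
wrist_force: [-7.2, -1.0, 4.6]
width: 0.011
finger_force: 30.0
```

Forces are still low, so continue from a=120° to 45°.

```bash
python3 -m pendant '[[0.77,0.07,0.41,0,-0.4,0,0],[0.77,0.07,0.4,0,-0.4,0,0],[0.8,0.08,0.34,0,-0.4,0,0],[0.8,0.08,0.33,0,-0.4,0,0],[0.83,0.08,0.26,0,-0.4,0,0],[0.83,0.08,0.26,0,-0.4,0,0],[0.85,0.08,0.19,0,-0.4,0,0],[0.85,0.08,0.19,0,-0.4,0,0]]'
python3 -m pendant '[[0.86,0.08,0.12,0,-0.4,0,0],[0.86,0.08,0.11,0,-0.4,0,0],[0.87,0.08,0.04,0,-0.4,0,0],[0.87,0.08,0.04,0,-0.4,0,0],[0.87,0.08,-0.04,0,-0.4,0,0],[0.87,0.08,-0.04,0,-0.4,0,0],[0.86,0.08,-0.11,0,-0.4,0,0],[0.86,0.08,-0.12,0,-0.4,0,0]]'
python3 -m pendant '[[0.85,0.08,-0.19,0,-0.3,0,0],[0.85,0.08,-0.19,0,-0.3,0,0],[0.83,0.08,-0.26,0,-0.3,0,0],[0.83,0.08,-0.26,0,-0.3,0,0],[0.8,0.08,-0.33,0,-0.3,0,0],[0.8,0.08,-0.34,0,-0.3,0,0],[0.77,0.07,-0.4,0,-0.3,0,0],[0.77,0.07,-0.4,0,-0.3,0,0]]'
```

```text
time: 26.15
tool_pos: [0.5986, -0.0705, 0.2406]
ee_rot: [2.92, 0.016, 1.66]
wrist_force: [-3.2, -0.6, 4.0]
width: 0.0109
finger_force: 30.0
time: 26.95
tool_pos: [0.667, -0.064, 0.2384]
ee_rot: [2.868, 0.02, 1.659]
wrist_force: [-1.1, 0.9, 1.6]
width: 0.0113
finger_force: 30.0
time: 27.75
tool_pos: [0.7322, -0.0582, 0.2153]
ee_rot: [2.825, 0.025, 1.658]
wrist_force: [-0.6, -0.1, -0.7]
width: 0.0113
finger_force: 30.0
```

```bash
python3 -m pendant '[[0.73,0.07,-0.47,0,-0.2,0,0],[0.73,0.07,-0.47,0,-0.2,0,0],[0.69,0.06,-0.53,0,-0.2,0,0],[0.69,0.06,-0.53,0,-0.2,0,0],[0.64,0.06,-0.59,0,0,0,0],[0.3,0.03,-0.27,0,0,0,0],[0.2,0.02,-0.2,0,0,0,0],[0,0,0,0,0,0,0]]'
python3 -m pendant '[[0.14,0.01,-0.15,0,0,0,0],[0,0,0,0,0,0,0]]'
```

```text
time: 28.55
tool_pos: [0.7718, -0.0546, 0.185]
ee_rot: [2.811, 0.026, 1.658]
wrist_force: [0.5, -1.8, 0.1]
width: 0.011
finger_force: 30.0
time: 28.75
tool_pos: [0.7729, -0.0545, 0.1837]
ee_rot: [2.811, 0.026, 1.658]
wrist_force: [0.7, -2.4, -0.3]
width: 0.0107
finger_force: 30.0
```

```bash
python3 -m pendant '[[0.14,0.01,-0.15,0,0,0,0],[0,0,0,0,0,0,0]]';python3 -m pendant '[[0.14,0.01,-0.15,0,0,0,0],[0,0,0,0,0,0,0]]';python3 -m pendant '[[0.14,0.01,-0.15,0,0,0,0],[0,0,0,0,0,0,0]]'
```

```text
time: 28.95
tool_pos: [0.7744, -0.0544, 0.1823]
ee_rot: [2.811, 0.026, 1.658]
wrist_force: [0.7, -2.4, 0.6]
width: 0.0109
finger_force: 30.0
time: 29.15
tool_pos: [0.7744, -0.0544, 0.1822]
ee_rot: [2.813, 0.026, 1.658]
wrist_force: [-6.7, -1.8, 5.5]
width: 0.0111
finger_force: 30.0
time: 29.35
tool_pos: [0.7745, -0.0544, 0.1821]
ee_rot: [2.815, 0.026, 1.658]
wrist_force: [-13.7, -2.2, 10.9]
width: 0.0106
finger_force: 30.0
```

The door is shut against its stop. Release, lift clear and turn toward the latch. I also estimate the latch angle from the first pictures.

```bash
python3 -m pendant '[[-0.25,0,0.25,0,0,0,0],[0,0,0,0,0,0,0.28],[0,0,0,0,0,0,0.28],[0,0,0,0,0,0,0.28],[-0.6,0,2,0,0,0,0.28],[-1.2,0,4,0,0,0,0.28],[0,0,4,0,3,0,0.1],[0,0,3,-0.5,8,0,0]]'
python3 - <<'E'
from h import *
q=[.63245,-.06562,.09543]
from math import *
p=dict(camera_matrix=np.array([[309.707,0,321.757],[0,309.707,194.7],[0,0,1]]),R=np.array([[.98032567,.0813137,.17986014],[.05062111,-.98430038,.16908656],[.19078546,-.15665517,-.96905112]]),t=np.array([-.80009315,-.10696155,.28179929]))
for d in range(60,130,10):
    b=radians(225-d); X=[.108+.081*cos(b),.118,.171+.081*sin(b)]; w=b2w(q,X)
    c=p["R"]@w+p["t"]; h=np.hypot(c[0],c[1]); f=p["camera_matrix"][:2,2]+309.7*np.arctan2(h,c[2])*c[:2]/h
    print(d,"scene",((proj("scene",w)-[190,135])*3.7).round(0),"top",((proj("top",w)-[255,88])*3).round(0),"wrist",f.round(0))
w0=b2w(q,[.108,.118,.171]);print(w0)
E
```

```text
time: 30.15
tool_pos: [0.7554, -0.0538, 0.3114]
ee_rot: [2.98, 0.018, 1.662]
wrist_force: [0.8, -1.4, 1.4]
width: 0.0136
finger_force: 0.0
60 scene [536. 316.] top [ 77. 208.] wrist [166.  74.]
70 scene [534. 312.] top [ 75. 200.] wrist [167.  70.]
80 scene [532. 310.] top [ 72. 189.] wrist [171.  66.]
90 scene [528. 312.] top [ 70. 177.] wrist [179.  61.]
100 scene [523. 316.] top [ 67. 162.] wrist [191.  56.]
110 scene [518. 323.] top [ 65. 147.] wrist [208.  51.]
120 scene [512. 333.] top [ 63. 131.] wrist [228.  48.]
[0.72871495 0.06213391 0.171     ]
```

The three views agree on a latch angle of about 101°. Go behind and above the strap with the fingers closed, and turn so the closing axis lies along the box's y.

```bash
python3 -m pendant '[[-0.2,1.1,0,0,0,-8.2,0],[-0.2,1.1,0,0,0,-8.2,0],[-0.2,1.1,0,0,0,-8.2,0],[-0.2,1.1,0,0,0,-8.2,0],[-0.2,1.1,0,0,0,-8.2,0],[-0.2,1.1,0,0,0,-8.2,0],[-0.2,1.1,0,0,0,-8.2,0],[-0.2,1.1,0,0,0,-8.2,0]]';python3 -m pendant '[[0,1.1,0,0,0,-8.2,0],[0,1.1,0,0,0,-8.2,0],[0,0.6,0,0,0,-7.8,0],[0,0,0,0,0,0,0],[0,0,0,0,0,0,0]]'
```

```text
time: 30.95
tool_pos: [0.7415, 0.0351, 0.3063]
ee_rot: [2.981, 0.018, 0.513]
wrist_force: [-0.0, -0.9, -0.3]
width: 0.0004
finger_force: 0.0
time: 31.45
tool_pos: [0.7416, 0.0621, 0.306]
ee_rot: [2.981, 0.019, 0.098]
wrist_force: [0.0, -0.1, -0.3]
width: 0.0003
finger_force: 0.0
```

```bash
python3 -m pendant '[[-0.4,0,0,5,0.5,0,0],[-0.4,0,0,4.2,-0.7,0,0],[0,0,-2,0,0,0,0],[0,0,-2,0,0,0,0],[0,0,-2,0,0,0,0],[0,0,-0.9,0,0,0,0],[0,0,0,0,0,0,0],[0,0,0,0,0,0,0]]'
```

```text
time: 32.25
tool_pos: [0.7335, 0.0617, 0.2388]
ee_rot: [3.14, -0.002, 0.098]
wrist_force: [0.9, 0.4, 0.8]
width: 0.0004
finger_force: 0.0
```

```bash
python3 -m pendant '[[-0.8,-0.1,-0.1,0,0,0,0],[-0.8,0,-0.1,0,0,0,0],[-0.8,-0.1,0,0,0,0,0],[-0.8,-0.1,-0.1,0,0,0,0],[-0.8,-0.1,-0.1,0,0,0,0],[-0.8,-0.1,-0.1,0,0,0,0]]';python3 -m pendant '[[-0.65,-0.1,-0.7,0,0,0,0],[-0.65,0,-0.7,0,0,0,0],[-0.55,-0.1,-0.8,0,0,0,0],[-0.55,0,-0.9,0,0,0,0]]'
```

```text
time: 32.85
tool_pos: [0.6852, 0.0568, 0.2338]
ee_rot: [3.14, -0.003, 0.097]
wrist_force: [1.0, 0.3, 1.2]
width: -0.0
finger_force: 0.2
time: 33.25
tool_pos: [0.6611, 0.0547, 0.2024]
ee_rot: [3.14, -0.003, 0.097]
wrist_force: [0.8, -0.1, 0.5]
width: 0.0001
finger_force: 0.2
```

```bash
python3 -m pendant '[[-0.35,0,-0.9,0,0,0,0],[-0.35,0,-1,0,0,0,0],[0,0,0,0,0,0,0]]'
python3 - <<'E'
from h import *
im=imaging.snapshot("wrist"); s=imaging.snapshot("scene")
cv2.imwrite("pics/w4.png",np.hstack([cv2.resize(im,(480,300)),cv2.resize(s[170:290,230:358],(320,300),interpolation=cv2.INTER_CUBIC)])[:,:,::-1])
E
```

```text
time: 33.55
tool_pos: [0.653, 0.0549, 0.1808]
ee_rot: [3.14, 0.002, 0.097]
wrist_force: [0.4, 0.1, -0.0]
width: 0.0003
finger_force: 0.0
```

View pics/w4.png

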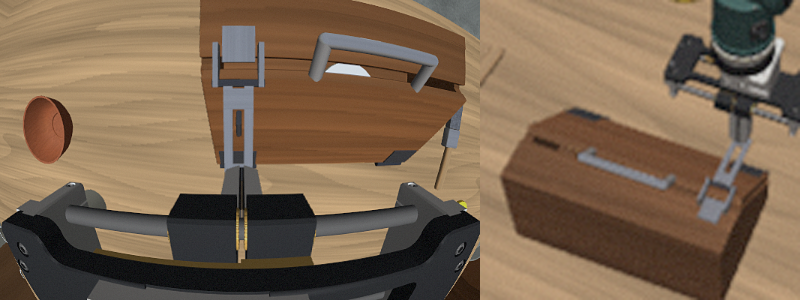

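```bash
python3 - <<'E'
from h import *
from math import *
q=[.63245,-.06562,.09543]
for d in (30,40,45,50,60,70,80,90,100):
    b=radians(225-d); w=b2w(q,[.108+.081*cos(b),.118,.171+.081*sin(b)]); u=(proj("scene",w)-[230,170])*2.5+[480,0]; print(d,u.round(0))
p=imaging.camera_params("wrist")
for d in (30,45,60,75):
    b=radians(225-d); w=b2w(q,[.108+.081*cos(b),.118,.171+.081*sin(b)]);c=p["R"]@w+p["t"]; h=np.hypot(c[0],c[1]); f=p["camera_matrix"][:2,2]+309.7*np.arctan2(h,c[2])*c[:2]/h; print(d,(f*.75).round(0))
E
```

```text
30 [742. 144.]
40 [743. 136.]
45 [743. 133.]
50 [743. 130.]
60 [742. 126.]
70 [741. 123.]
80 [739. 122.]
90 [737. 123.]
100 [734. 126.]
30 [241. 172.]
45 [241. 184.]
60 [242. 192.]
75 [242. 193.]
```

The strap has come down to about level (tip near (745,140) in the right half), with the fingers on its end. Continue pressing with a growing tilt.

```bash
python3 -m pendant '[[0.1,0,-0.6,0.35,-3.7,0,0],[0,0,-0.5,0.35,-3.7,0,0],[0,0,-0.5,0.35,-3.7,0,0],[0,0,-0.5,0.35,-3.7,0,0],[0.1,0,-0.5,0.35,-3.7,0,0],[0.1,0,-0.5,0.35,-3.7,0,0],[0.1,0,-0.5,0.35,-3.7,0,0],[0.2,0.1,-0.5,0.35,-3.7,0,0]]'
```

```text
time: 34.45
tool_pos: [0.661, 0.0557, 0.1433]
ee_rot: [3.138, -0.525, 0.098]
wrist_force: [-0.2, 0.5, 0.6]
width: 0.0006
finger_force: 0.2
```

```bash
python3 -m pendant '[[0.2,0,-0.4,0.35,-3.7,0,0],[0.2,0,-0.4,0.35,-3.7,0,0],[0.2,0,-0.4,0.35,-3.7,0,0],[0.2,0.1,-0.3,0.35,-3.7,0,0],[0,0,0,0,0,0,0]]'
```

```text
time: 34.95
tool_pos: [0.6679, 0.0565, 0.1284]
ee_rot: [3.136, -0.782, 0.099]
wrist_force: [-10.4, -1.3, 6.5]
width: 0.0003
finger_force: 6.0
```

```bash
python3 -m pendant '[[0.1,0,-0.1,0,0,0,0],[0,0,0,0,0,0,0]]';python3 -m pendant '[[0.15,0,-0.15,0,0,0,0],[0,0,0,0,0,0,0]]'
```

```text
time: 35.15
tool_pos: [0.6684, 0.0565, 0.128]
ee_rot: [3.136, -0.779, 0.1]
wrist_force: [-21.9, -4.2, 13.8]
width: 0.0005
finger_force: 12.8
time: 35.35
tool_pos: [0.6691, 0.0566, 0.1274]
ee_rot: [3.135, -0.778, 0.101]
wrist_force: [-36.1, -5.8, 22.8]
width: 0.0003
finger_force: 21.4
```

The tool is at a firm stop. Back off and check.

```bash
python3 -m pendant '[[-0.5,0,0.5,0,0,0,0],[-2,-0.2,2,0,0,0,0],[-3,-0.3,3,0,0,0,0],[-3,-0.3,3,0,0,0,0],[-3,-0.3,3,0,0,0,0],[-3,-0.3,3,0,0,0,0],[-3,-0.3,1,0,0,0,0],[0,0,0,0,0,0,0]]'
python3 - <<'E'
from h import *
im=imaging.snapshot("wrist"); s=imaging.snapshot("scene"); t=imaging.snapshot("top")
a=cv2.resize(im,(480,300)); b=cv2.resize(s[170:290,230:358],(320,300),interpolation=cv2.INTER_CUBIC)
c=cv2.resize(t[85:185,255:388],(400,300),interpolation=cv2.INTER_CUBIC); d=cv2.resize(t[50:350,130:530],(400,300))
cv2.imwrite("pics/end.png",np.vstack([np.hstack([a,b]),np.hstack([c,d])])[:,:,::-1]); print(robot.get_obs()["wrist_force"])
q=[.63245,-.06562,.09543]
for X in ([.141,.055,.186],[.141,-.055,.186],[.051,.118,.114]): print(((proj("top",b2w(q,X))-[255,85])*[400/133,3]+[0,300]).round(0),((proj("scene",b2w(q,X))-[230,170])*2.5+[480,0]).round(0))
E
```

```text
time: 36.15
tool_pos: [0.4951, 0.0395, 0.2853]
ee_rot: [3.134, -0.789, 0.1]
wrist_force: [0.5, -0.4, -0.0]
width: 0.001
finger_force: 0.0
[-0.30160559  0.36642398  0.19585704]
[135. 393.] [662. 183.]
[253. 381.] [581. 155.]
[ 85. 510.] [736. 171.]
```

View pics/end.png

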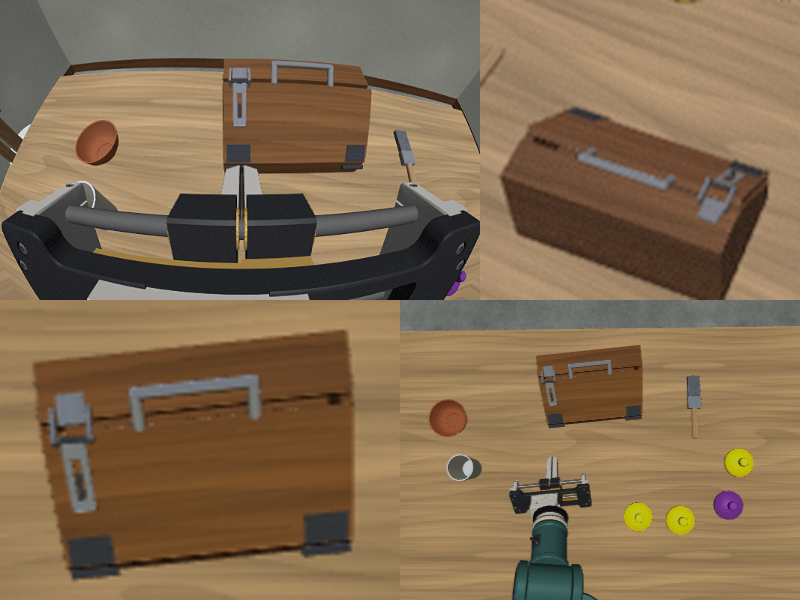

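The final view shows the door shut as it was at the start, and the latch lying flat with its tip at (82,512), where (85,510) was predicted. The bystanders have not moved and the arm is clear.

```bash
python3 -c "
from bench import robot
print(robot.close_job())"
```

```text
the job is handed in; nothing more can be done
None
```

The lid is in the box knob up, about 100 mm back; the door is shut, the latch lies flat over the staple, the other things on the bench look unmoved, and the job was handed in at about 36 s of the 72 s limit.

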